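# Pack the lens-stand kit into its tray

## Task

Put the four parts of the dismantled lens stand back into the kit tray, each lying flat (the post holder upright) in the insert whose pocket has its outline: the post holder in the small round pocket, the glazed lens ring in the large round one, the square filter block in the square one and the forked clamp in the long one. Set them down, do not drop them. Leave the smaller ring without glass and the clamp without a fork where they lie.

Things in the scene. Friction and masses are not known exactly. Their poses are not given: they have to be found in the camera images.
- post_holder: loose black post holder standing upright: round foot 34 mm across and 8 mm thick, then a plain cylinder 25 mm in diameter up to 60 mm; a small thumbscrew sticks out along its own +x at 20 mm height, reaching 25 mm from the axis. About 150 g. Origin at the centre of the underside, z up.
- lens_ring: loose black lens ring lying flat: outer diameter 56 mm, 24 mm high, with a glass lens inside. About 90 g. Origin at the centre of the underside, z up.
- filter_block: loose square dark steel filter block lying flat: 44 x 44 mm, 24 mm high, a small round window on top, sides along its x and y. About 120 g. Origin at the centre of the underside, z up.
- fork_clamp: loose dark steel clamp lying flat: foot 70 mm long (its x) by 36 mm wide (its y), 9 mm thick, open at the +x end as a fork with a slot 20 mm wide and 29 mm long; on the foot, centred at the origin, a raised block 20 mm (x) by 20 mm (y) up to 28 mm height, by which to hold it across y. About 130 g. Origin at the centre of the underside (middle of the 70 mm length), z up.
- bare_ring: loose look-alike, to be left: smaller black ring, open through the middle, no glass, outer diameter 42 mm, bore 30 mm, 24 mm high. About 50 g. Origin at the centre of the underside, z up.
- solid_clamp: loose look-alike, to be left: dark steel clamp of the same size as the fork clamp (70 x 36 mm foot, the same raised block to 28 mm) but its foot is solid at both ends, without a fork. About 150 g. Origin at the centre of the underside, z up.
- insert_small_round: fixed grey dark-lined insert, 100 x 100 x 12 mm, one of four lying two by two (any order) in the fixed black 214 mm square tray, all turned alike; its top is 17 mm above the table, the tray wall 16 mm. Origin: centre of underside, 5 mm above the table, z up. Pocket centred, 8 mm deep, floor 4 mm above the origin: round, 50 mm in diameter. For the post holder.
- insert_large_round: fixed grey dark-lined insert, 100 x 100 x 12 mm, one of four lying two by two (any order) in the fixed black 214 mm square tray, all turned alike; its top is 17 mm above the table, the tray wall 16 mm. Origin: centre of underside, 5 mm above the table, z up. Pocket centred, 8 mm deep, floor 4 mm above the origin: round, 74 mm in diameter. For the lens ring.
- insert_square: fixed grey dark-lined insert, 100 x 100 x 12 mm, one of four lying two by two (any order) in the fixed black 214 mm square tray, all turned alike; its top is 17 mm above the table, the tray wall 16 mm. Origin: centre of underside, 5 mm above the table, z up. Pocket centred, 8 mm deep, floor 4 mm above the origin: square, 62 x 62 mm. For the filter block.
- insert_long: fixed grey dark-lined insert, 100 x 100 x 12 mm, one of four lying two by two (any order) in the fixed black 214 mm square tray, all turned alike; its top is 17 mm above the table, the tray wall 16 mm. Origin: centre of underside, 5 mm above the table, z up. Pocket centred, 8 mm deep, floor 4 mm above the origin: oblong, 88 mm along its x and 54 mm along its y. For the fork clamp, either way round.

How it is judged:
At the end, for the whole second after the job is handed in: Each part rests in its own pocket (under 8 mm above the insert's origin, tilt under 0.1 rad, off-centre under 11 mm post holder, 12 mm lens ring, 15 mm block and clamp; clamp within 0.4 rad of the pocket's length), at rest; both look-alikes upright within 30 mm of their starts (horizontal distance between post_holder and insert_small_round below 0.011 m and z of post_holder in the frame of insert_small_round between 0 and 0.008 m and angle between each of post_holder, lens_ring, filter_block, fork_clamp, bare_ring, solid_clamp's own z axis and vertical below 0.1 rad and linear speed of each of post_holder, lens_ring, filter_block, fork_clamp below 0.02 m/s and horizontal distance between lens_ring and insert_large_round below 0.012 m and z of lens_ring in the frame of insert_large_round between 0 and 0.008 m and horizontal distance between filter_block and insert_square below 0.015 m and z of filter_block in the frame of insert_square between 0 and 0.008 m and horizontal distance between fork_clamp and insert_long below 0.015 m and z of fork_clamp in the frame of insert_long between 0 and 0.008 m and angle between the x axis of fork_clamp and the x axis of insert_long, either way round below 0.4 rad and distance of each of bare_ring, solid_clamp from where it was at the start of the episode below 0.03 m); the robot touches nothing.
It fails at once if a part is dropped or flung (faster than 0.8 m/s with no finger touching it: a free fall of some 30 mm) ((linear speed of post_holder above 0.8 m/s and contact force between post_holder and the fingers below 0.05 N) or (linear speed of lens_ring above 0.8 m/s and contact force between lens_ring and the fingers below 0.05 N) or (linear speed of filter_block above 0.8 m/s and contact force between filter_block and the fingers below 0.05 N) or (linear speed of fork_clamp above 0.8 m/s and contact force between fork_clamp and the fingers below 0.05 N)).
It fails at once if a look-alike is carried off or knocked away (more than 50 mm) (distance of any of bare_ring, solid_clamp from where it was at the start of the episode above 0.05 m).
It also fails if it takes over 120 s, if anything falls off the work surface, if the arm or the gripper's body presses on something with over 40 N, if the wrist force passes 120 N, or if a joint passes its speed limit or range.

## Robot

A 7-joint arm with a two-finger parallel gripper is mounted at the origin on the work surface. World frame = base frame: x ahead of the robot, y to its left, z up, the work surface at z = 0. Lengths are in m, angles in rad, forces in N, time in s.
With the tool pointing down it reaches from about 0.425 to 0.95 m from the base axis. Payload 4.7 kg.
Tool frame: the origin (TCP) lies midway between the tips of the shut fingers; the grasp point (between the pads) lies arm.grasp_offset behind it (arm.grasp_offset is the distance from the TCP to the grasp point, in m); z points along the fingers, y is the line along which they close (so a half turn about z gives the same grasp; the last joint's range is limited). The gripper opens to 87 mm and grips with 3 to 60 N. Pads are 19 mm wide; open, the fingers measure 117 mm over their backs; the gripper's body (75 mm by 190 mm) begins 51 mm behind the grasp point.
Start: joints at [-1.349, 0.469, -0.049, 1.532, 0.024, 1.141, -0.082], TCP at [0.167, 0.654, 0.223] pointing down, gripper open.
Joint ranges: [-2.59, 2.59], [-0.33, 1.99], [-1.39, 1.29], [0.1, 2.45], [-1.04, 4.18], [0.21, 1.99], [-2.66, 2.66]. Speed limits (rad/s): [2.57, 2.57, 3.14, 3.14, 3.14, 3.14, 3.14].

## Interface

Orientations are given as a rotation vector (axis times angle).
In Python, from bench import readout, read_camera, camera_info, arm gives the robot as it stands.
- The arm moves only by the tool apply_moves, never from a script. Its argument "rows" is a list that holds one entry, the list of rows, each a list of 4 numbers: the shift along the tool's x, y, z in m, then the turn about the tool's z in rad. A call has 1 to 8 rows; each row is the pose to reach, as a shift and turn from the pose commanded when the call began, along the tool's axes at that moment; what a row does not reach only later rows make up. A row lasts 1/10 s, in which the tool goes at most 50 mm and 8.59 degrees, less where a joint would pass 70% of its speed; a pose out of reach is approached as far as the arm can. A call with a gripper value outside its range is refused whole. "fingers" is the opening, from 0 (shut) to 1 (fully open), set as the call begins (left out, the last holds). The fingers move at their own pace and stop on an object; "squeeze" is the grip in N (left out, the last holds). Time passes only in rows, so rows that repeat a pose let the fingers close. It gives the time, the measured TCP pose, the force, the opening and the grip force at its end, in the units of the state.
- readout.get_state(): the state, without advancing time (a new reading comes with each control period).
- read_camera(name): name is "scene" or "top"; returns the picture (420x560x3 uint8, red, green, blue); there is no depth.
- camera_info(name): a dict with "fx", "fy", "cx", "cy" (pixels), "R" (3x3) and "t" (3): a world point X has camera coordinates R X + t. Camera axes: x right, y down, z forward; pixel columns grow to the right and rows downward; lengths in m; the calibration is good to about 2 mm. A picture is of the moment at which its call begins. camera_info takes no time and is no camera call.
- arm.job_done(): hands the job in; it is judged then, once.
The state is a dict: "t": time; "qpos": joint angles; "joint_velocities": joint speeds; "effort": joint torques, N m; "eef_pos": TCP position; "tool_rot": TCP orientation; "wrist_force": force on the tool from outside, world axes, zero at the start; "wrist_torque": the same for the moment, N m; "gripper_width": opening from 0.0 (shut) to 1.0 (fully open); "finger_force": force on a finger pad.
Only numpy, scipy, OpenCV 4.12 (cv2) and the standard library are available. Lean on these libraries where they do the work, as an engineer would, in place of code of your own. Each camera call takes 0.05 s, during which the arm holds its last target. There are 200 camera calls.

## Working session

There is one attempt and no reset: what is moved stays moved. The work goes in short steps, Python scripts to look and compute and a tool call to move; the robot and the scene stay as the last step left them, time stands still between calls to the robot, and variables do not carry over. Pictures are saved under pics/ and viewed, at most 14 in all, crops included, and the job is handed in when it is done.

Besides the shell and the picture viewer there is one more tool, called by a JSON object that holds its "name" and its "arguments". apply_moves: Moves the arm, as the interface text tells. Its arguments: {"type":"object","properties":{"rows":{"type":"array","items":{"type":"array","items":{"type":"array","items":{"type":"number"}}}},"fingers":{"type":"number"},"squeeze":{"type":"number"}},"required":["rows"]}

```bash
ls; mkdir -p pics; python3 - <<'E'
from bench import readout, read_camera, camera_info, arm
import cv2,numpy as np
s=readout.get_state(); print(s['t'],s['eef_pos'],s['tool_rot'],s['gripper_width'],arm.grasp_offset)
for n in('top','scene'):
    im=read_camera(n); cv2.imwrite(f'pics/{n}0.png',im[:,:,::-1]); c=camera_info(n); print(n,c)
E
```

```text
pics
0.0 [0.1673699  0.65330863 0.22149488] [-3.92861892e-01 -3.11677646e+00  3.04065011e-03] 1.0000667058067032 0.0187
top {'fx': 470.0632676550003, 'fy': 470.0632676550003, 'cx': 272.1050155702967, 'cy': 209.74160519185642, 'R': array([[ 1.72048533e-02, -9.99851799e-01, -6.10892537e-04],
       [-9.85385395e-01, -1.68523600e-02, -1.69504042e-01],
       [ 1.69468627e-01,  3.51825677e-03, -9.85529303e-01]]), 't': array([-0.02555934,  0.54388519,  1.16521232])}
scene {'fx': 472.6712349658887, 'fy': 472.6712349658887, 'cx': 289.38435339548334, 'cy': 215.72275896956134, 'R': array([[-0.58049557,  0.81404308,  0.01894086],
       [ 0.50295027,  0.37675417, -0.77788002],
       [-0.64036389, -0.4420296 , -0.62812731]]), 't': array([ 0.31040474, -0.21435919,  1.29070486])}
```

```bash
python3 - <<'E'
import cv2
for n in('top','scene'):
    cv2.imwrite(f'pics/{n}0b.png',cv2.resize(cv2.imread(f'pics/{n}0.png'),(800,600),interpolation=cv2.INTER_CUBIC))
E
```

```text
(no output)
```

View pics/top0b.png

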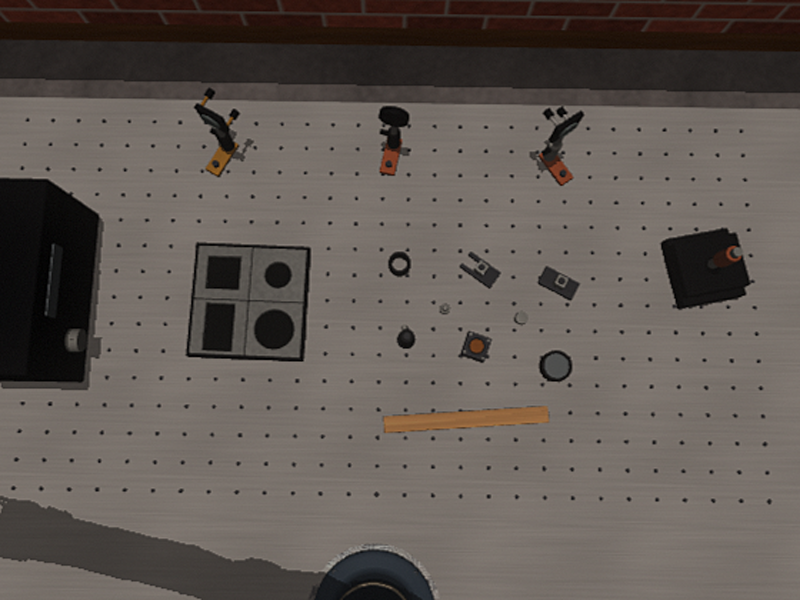

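View pics/scene0b.png

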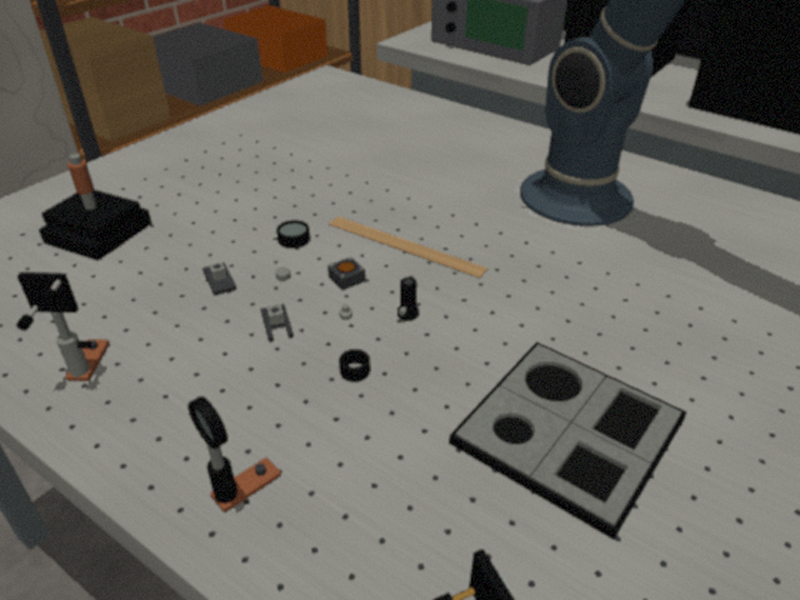

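Top view (800×600): tray with square (222,272), small round (278,275), long (218,327) and large round (274,330) pockets; bare ring (399,263), fork clamp (480,268), solid clamp (558,282), post holder (406,338), filter block (477,346), lens ring (556,366). The scene view agrees.

```bash
cat > h.py <<'E'
import cv2,numpy as np
from bench import camera_info
def ray(n,u,v,z):
    c=camera_info(n); R,t=c['R'],c['t']; C=-R.T@t
    d=R.T@np.array([(u-c['cx'])/c['fx'],(v-c['cy'])/c['fy'],1])
    return (C+d*(z-C[2])/d[2])[:2]
def proj(n,X):
    c=camera_info(n); p=c['R']@np.array(X)+c['t']; return p[:2]/p[2]*c['fx']+[c['cx'],c['cy']]
def blobs(path,roi,thr,amin=40,chain=True):
    g=cv2.GaussianBlur(cv2.imread(path,0),(3,3),0); x0,y0,x1,y1=roi
    k=4; r=cv2.resize(g[y0:y1,x0:x1],None,fx=k,fy=k,interpolation=cv2.INTER_CUBIC)
    m=(r<thr).astype(np.uint8)
    cs,h=cv2.findContours(m,cv2.RETR_CCOMP,cv2.CHAIN_APPROX_NONE)
    out=[]
    for c,hh in zip(cs,h[0]):
        if cv2.contourArea(c)/k/k<amin: continue
        out.append(((c[:,0]+.5)/k-.5+[x0,y0],hh[3]))
    return out
E
python3 - <<'E'
from h import *
for n,roi,z in(('top',(255,165,420,270),.012),('top',(125,165,225,258),.017),('scene',(140,150,305,272),.012),('scene',(310,235,485,375),.017)):
  im=cv2.imread(f'pics/{n}0.png',0); print(n,'bg',np.median(im[roi[1]:roi[3],roi[0]:roi[2]]))
  for thr in ((85,) if z==.012 else (60,)):
    for c,p in blobs(f'pics/{n}0.png',roi,thr):
      M=cv2.moments(c.astype(np.float32)); u=np.array([M['m10'],M['m01']])/M['m00']
      w=np.float32([ray(n,*q,z) for q in c]); (ctr,sz,a)=cv2.minAreaRect(w)
      print(n,thr,p>=0,'px',u.round(1),'cent',ray(n,*u,z).round(4),'rect',np.round(ctr,4),np.round(sz,4),round(a,1))
E
```

```text
top bg 113.0
top 85 False px [388.4 255.9] cent [ 0.4332 -0.3215] rect [ 0.4336 -0.3213] [0.0612 0.0587] 88.3
top 85 False px [332.5 242.7] cent [ 0.4651 -0.1759] rect [ 0.4643 -0.1767] [0.0546 0.0524] 73.7
top 85 False px [283.8 236.7] cent [ 0.479  -0.0482] rect [ 0.4789 -0.049 ] [0.035  0.0389] 56.4
top 85 False px [390.2 198. ] cent [ 0.5872 -0.3299] rect [ 0.5878 -0.3295] [0.0743 0.041 ] 62.0
top 85 False px [337.  189.8] cent [ 0.6071 -0.1886] rect [ 0.6103 -0.1848] [0.0718 0.0399] 54.8
top 85 False px [279.3 184.6] cent [ 0.6187 -0.0342] rect [ 0.6188 -0.0337] [0.0493 0.0429] 1.0
top 85 True px [279.2 184.6] cent [ 0.6188 -0.0339] rect [ 0.619  -0.0337] [0.0234 0.0235] 46.5
top bg 87.0
top 60 False px [191.4 230.1] cent [0.4915 0.1946] rect [0.4917 0.1943] [0.0739 0.0742] 1.0
top 60 False px [152.7 228.5] cent [0.4939 0.2963] rect [0.4942 0.2964] [0.0564 0.0896] 87.8
top 60 False px [194.1 192.1] cent [0.5933 0.192 ] rect [0.593 0.192] [0.0495 0.0506] 1.0Traceback (most recent call last):
  File "<stdin>", line 7, in <module>
  File "h.py", line 4, in ray
    c=camera_info(n); R,t=c['R'],c['t']; C=-R.T@t
ValueError: time passes only in moves, steps and waits
```

```bash
python3 - <<'E'
s=open('h.py').read().replace('from bench import camera_info','import functools\nfrom bench import camera_info as _ci\ncamera_info=functools.lru_cache(None)(_ci)')
open('h.py','w').write(s)
E
python3 - <<'E'
from h import *
for n,roi,z,thr in(('top',(125,165,225,258),.017,60),('scene',(140,150,305,272),.012,80),('scene',(310,235,485,375),.017,50)):
    for c,p in blobs(f'pics/{n}0.png',roi,thr):
      M=cv2.moments(c.astype(np.float32)); u=np.array([M['m10'],M['m01']])/M['m00']
      w=np.float32([ray(n,*q,z) for q in c]); (ctr,sz,a)=cv2.minAreaRect(w)
      print(n,thr,p>=0,'px',u.round(1),'cent',ray(n,*u,z).round(4),'rect',np.round(ctr,4),np.round(sz,4),round(a,1))
n='top'
# axis of raised part highlights: crops
im=cv2.imread('pics/top0.png')[160:275,260:410]; cv2.imwrite('pics/c.png',cv2.resize(im,None,fx=5.2,fy=5.2,interpolation=cv2.INTER_CUBIC))
E
```

```text
top 60 False px [191.4 230.1] cent [0.4915 0.1946] rect [0.4917 0.1943] [0.0739 0.0742] 1.0
top 60 False px [152.7 228.5] cent [0.4939 0.2963] rect [0.4942 0.2964] [0.0564 0.0896] 87.8
top 60 False px [194.1 192.1] cent [0.5933 0.192 ] rect [0.593 0.192] [0.0495 0.0506] 1.0
top 60 False px [156.  190.5] cent [0.5959 0.2936] rect [0.5962 0.2936] [0.0636 0.0637] 88.9
top 60 False px [174.  211.3] cent [0.5407 0.2427] rect [0.5427 0.2424] [0.2161 0.2155] 88.6
top 60 True px [173.6 210.8] cent [0.5419 0.2439] rect [0.544 0.244] [0.2031 0.2033] 88.5
scene 80 False px [247.8 255.5] cent [ 0.6219 -0.0354] rect [ 0.6214 -0.0357] [0.0624 0.0408] 40.4
scene 80 False px [193. 226.] cent [ 0.6215 -0.1801] rect [ 0.62   -0.1805] [0.074  0.0337] 54.3
scene 80 False px [285.4 209.8] cent [ 0.4649 -0.0606] rect [ 0.4603 -0.0634] [0.1085 0.0303] 35.2
scene 80 False px [153.5 196.8] cent [ 0.6015 -0.3198] rect [ 0.598  -0.3254] [0.0778 0.035 ] 63.7
scene 80 False px [242.3 191.4] cent [ 0.4689 -0.177 ] rect [ 0.4677 -0.1783] [0.0671 0.0551] 70.5
scene 80 False px [204.9 163.7] cent [ 0.4355 -0.323 ] rect [ 0.4353 -0.3234] [0.0895 0.0555] 43.2
scene 80 True px [204.6 160.4] cent [ 0.425  -0.3339] rect [ 0.425  -0.3341] [0.0376 0.0405] 70.6
scene 50 False px [413.3 330.6] cent [0.6019 0.2938] rect [0.6011 0.2931] [0.0591 0.0548] 88.6
scene 50 False px [358.8 300.6] cent [0.5987 0.1918] rect [0.5983 0.1915] [0.0448 0.0412] 87.1
scene 50 False px [392.2 338.2] cent [0.6358 0.2727] rect [0.605  0.2932] [0.1565 0.2974] 42.9
scene 50 False px [438.2 293.4] cent [0.5013 0.2962] rect [0.4996 0.2958] [0.0509 0.0792] 88.2
scene 50 False px [386.9 267.6] cent [0.4976 0.1949] rect [0.4967 0.1943] [0.0664 0.0655] 73.5
```

View pics/c.png

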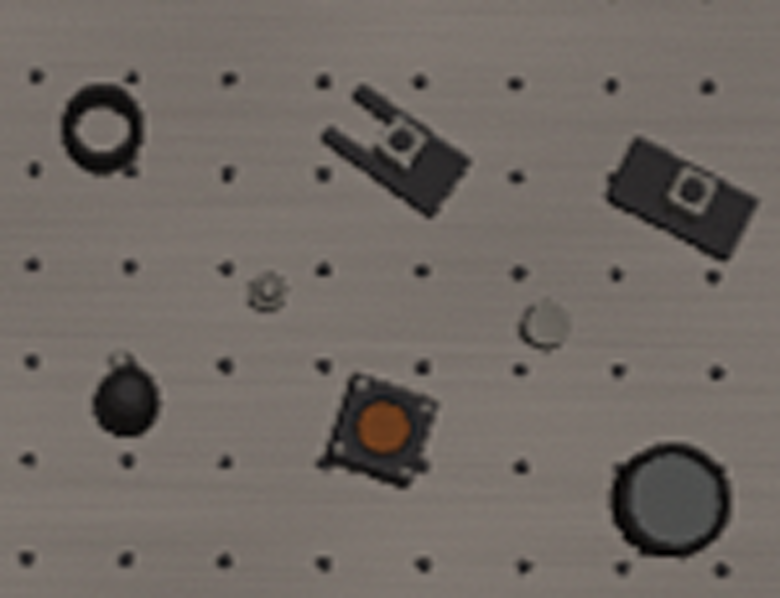

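```bash
cat >> h.py <<'E'
def plan(x,y,zt,line):
    "shift in tool axes + turn to bring TCP to x,y,zt, closing line at angle 'line' deg"
    from bench import readout
    from scipy.spatial.transform import Rotation as Ro
    s=readout.get_state(); p=np.array(s['eef_pos']); R=Ro.from_rotvec(s['tool_rot']).as_matrix()
    cur=np.degrees(np.arctan2(R[1,1],R[0,1])); d=(line-cur+90)%180-90
    return s['t'],np.round(p,4),'line',round(cur,1),'shift',np.round(R.T@(np.array([x,y,zt])-p),4),'turn',round(-np.radians(d),3),'alt',round(-np.radians(d-np.sign(d)*180),3)
E
python3 - <<'E'
from h import *
print('clamp',ray('top',337.7,187.5,.028)); 
print('post top',ray('top',283.8,236.7,.03),'scene',[ray('scene',285.4,209.8,z).round(4) for z in(.025,.03,.035)])
for n,u in(('block',(333.65,242.1)),): print(n,ray('top',*u,.024))
print('block scene mid',ray('scene',242.3,191.4,.012))
print(plan(.602,-.186,.2,-35))
print(plan(.434,-.322,.2,75))
E
```

```text
clamp [ 0.60991119 -0.18819084]
post top [ 0.47681684 -0.04764183] scene [array([ 0.4784, -0.051 ]), array([ 0.4836, -0.0474]), array([ 0.4888, -0.0437])]
block [ 0.46563789 -0.17730256]
block scene mid [ 0.46885724 -0.17710813]
(0.1, array([0.1673, 0.6534, 0.2216]), 'line', np.float64(75.6), 'shift', array([-0.6293, -0.7052,  0.0229]), 'turn', np.float64(-1.211), 'alt', np.float64(1.931))
(0.1, array([0.1673, 0.6534, 0.2216]), 'line', np.float64(75.6), 'shift', array([-0.5003, -0.8787,  0.0231]), 'turn', np.float64(0.011), 'alt', np.float64(-3.131))
```

{"name": "apply_moves", "arguments": {"rows": [[[-0.025,-0.028,0,0.08],[-0.05,-0.056,0,0.16],[-0.08,-0.088,0,0.24],[-0.11,-0.12,0,0.34],[-0.14,-0.155,0,0.44],[-0.17,-0.19,0,0.54],[-0.2,-0.224,0,0.64],[-0.23,-0.258,0,0.74]]], "fingers": 1}}

```text
t: 0.9
eef_pos: [0.3267, 0.3449, 0.2223]
tool_rot: [-1.499, -2.761, 0.0]
wrist_force: [0.4, 0.2, 1.2]
gripper_width: 1.001
finger_force: 0.0
```

```bash
python3 -c "
from h import *
print(plan(.611,-.186,.1,-35))"
```

```text
(0.9, array([0.3267, 0.3449, 0.2223]), 'line', np.float64(33.0), 'shift', array([-0.6001, -0.0507,  0.1223]), 'turn', np.float64(1.187), 'alt', np.float64(-1.955))
```

{"name": "apply_moves", "arguments": {"rows": [[[-0.045,-0.004,0.01,0.13],[-0.09,-0.008,0.02,0.26],[-0.135,-0.011,0.03,0.39],[-0.18,-0.015,0.04,0.52],[-0.225,-0.019,0.05,0.65],[-0.27,-0.023,0.06,0.78],[-0.315,-0.027,0.07,0.91],[-0.36,-0.03,0.08,1.04]]]}}

```text
t: 1.7
eef_pos: [0.4987, 0.0278, 0.1421]
tool_rot: [-2.673, -1.65, -0.0]
wrist_force: [0.2, 0.7, 0.0]
gripper_width: 0.997
finger_force: 0.0
```

```bash
python3 -c "
from h import *
print(plan(.611,-.186,.1,-35))"
```

```text
(1.7, array([0.4987, 0.0278, 0.1421]), 'line', np.float64(-26.6), 'shift', array([-0.1407,  0.1962,  0.042 ]), 'turn', np.float64(0.146), 'alt', np.float64(-2.996))
```

{"name": "apply_moves", "arguments": {"rows": [[[-0.023,0.033,0.007,0.03],[-0.047,0.065,0.014,0.06],[-0.07,0.098,0.021,0.09],[-0.094,0.131,0.028,0.12],[-0.117,0.164,0.035,0.146],[-0.132,0.185,0.042,0.146],[-0.141,0.196,0.042,0.146],[-0.141,0.196,0.042,0.146]]], "fingers": 0.6}}

```text
t: 2.5
eef_pos: [0.6113, -0.186, 0.1002]
tool_rot: [2.785, 1.453, -0.002]
wrist_force: [-0.7, 0.1, 1.2]
gripper_width: 0.605
finger_force: 0.0
```

```bash
python3 -c "
from h import *
from bench import read_camera
a=[cv2.resize(read_camera(n)[r[1]:r[3],r[0]:r[2],::-1],(400,400),interpolation=cv2.INTER_CUBIC) for n,r in(('top',(285,135,385,235)),('scene',(143,170,243,270)))]
cv2.imwrite('pics/d.png',np.hstack(a))
print(plan(.611,-.186,.013,-35))"
```

```text
(2.6, array([ 0.6111, -0.1826,  0.1004]), 'line', np.float64(-34.7), 'shift', array([-0.0029,  0.002 ,  0.0874]), 'turn', np.float64(0.006), 'alt', np.float64(-3.136))
```

View pics/d.png

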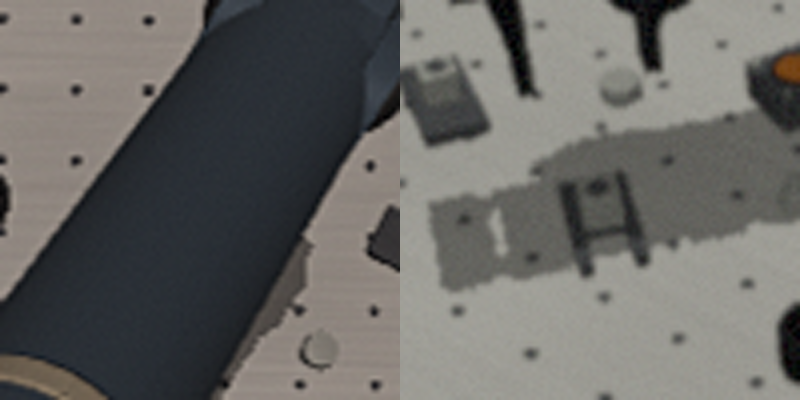

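{"name": "apply_moves", "arguments": {"rows": [[[0,0,0.02,0],[0,0,0.04,0],[0,0,0.058,0],[0,0,0.072,0],[0,0,0.08,0],[0,0,0.085,0],[0,0,0.087,0],[0,0,0.087,0]]]}}

```text
t: 3.4
eef_pos: [0.6117, -0.1841, 0.0138]
tool_rot: [2.783, 1.457, 0.001]
wrist_force: [0.4, -0.1, 0.8]
gripper_width: 0.598
finger_force: 0.0
```

```bash
python3 -c "
from h import *
from bench import read_camera
a=[cv2.resize(read_camera(n)[r[1]:r[3],r[0]:r[2],::-1],(400,400),interpolation=cv2.INTER_CUBIC) for n,r in(('top',(285,135,385,235)),('scene',(143,170,243,270)))]
cv2.imwrite('pics/e.png',a[1])
print(plan(.611,-.186,.013,-35))"
```

```text
(3.5, array([ 0.6119, -0.1842,  0.0141]), 'line', np.float64(-34.7), 'shift', array([-0.002 ,  0.0003,  0.0011]), 'turn', np.float64(0.005), 'alt', np.float64(-3.137))
```

View pics/e.png

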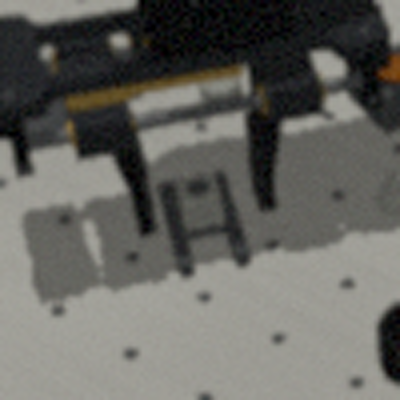

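Fingers straddle the block: tips at (150,230) and (268,205), block between at (205,210).

{"name": "apply_moves", "arguments": {"rows": [[[0,0,0,0],[0,0,0,0],[0,0,0,0],[0,0,0,0],[0,0,0,0],[0,0,0,0],[0,0,0,0],[0,0,0,0]]], "fingers": 0, "squeeze": 25}}

```text
t: 4.3
eef_pos: [0.6117, -0.1841, 0.0136]
tool_rot: [2.783, 1.457, 0.001]
wrist_force: [1.5, -0.3, 0.2]
gripper_width: 0.233
finger_force: 25.0
```

{"name": "apply_moves", "arguments": {"rows": [[[0,0,-0.01,0],[0,0,-0.025,0],[0,0,-0.045,0],[0,0,-0.065,0],[0,0,-0.085,0],[0,0,-0.1,0],[0,0,-0.1,0]]]}}

```text
t: 5.0
eef_pos: [0.613, -0.1847, 0.1166]
tool_rot: [2.78, 1.456, 0.006]
wrist_force: [0.1, 0.1, -2.1]
gripper_width: 0.231
finger_force: 25.0
```

```bash
python3 -c "
from h import *
print(plan(.494,.296,.1,88.6))"
```

```text
(5.0, array([ 0.613 , -0.1847,  0.1166]), 'line', np.float64(-34.7), 'shift', array([ 0.3273, -0.3717,  0.0155]), 'turn', np.float64(0.989), 'alt', np.float64(-2.152))
```

{"name": "apply_moves", "arguments": {"rows": [[[0.02,-0.022,0,0.06],[0.045,-0.051,0,0.13],[0.072,-0.082,0,0.2],[0.1,-0.113,0,0.28],[0.127,-0.144,0,0.36],[0.155,-0.176,0,0.44],[0.182,-0.207,0,0.52],[0.21,-0.238,0,0.6]]]}}

```text
t: 5.8
eef_pos: [0.5341, 0.1256, 0.113]
tool_rot: [-3.09, -0.565, 0.002]
wrist_force: [0.4, 0.3, -2.5]
gripper_width: 0.232
finger_force: 25.0
```

```bash
python3 -c "
from h import *
print(plan(.494,.296,.1,88.6))"
```

```text
(5.8, array([0.5341, 0.1256, 0.113 ]), 'line', np.float64(-69.3), 'shift', array([ 0.0227, -0.1736,  0.013 ]), 'turn', np.float64(0.386), 'alt', np.float64(-2.756))
```

{"name": "apply_moves", "arguments": {"rows": [[[0.003,-0.026,0.002,0.07],[0.007,-0.055,0.004,0.14],[0.011,-0.085,0.006,0.21],[0.015,-0.115,0.008,0.28],[0.018,-0.14,0.01,0.35],[0.021,-0.16,0.012,0.386],[0.023,-0.17,0.013,0.386],[0.023,-0.174,0.013,0.386]]]}}

```text
t: 6.6
eef_pos: [0.4942, 0.2957, 0.0999]
tool_rot: [3.141, -0.029, -0.001]
wrist_force: [0.5, -0.3, -2.5]
gripper_width: 0.229
finger_force: 25.0
```

```bash
python3 -c "
from h import *
from bench import read_camera
a=[cv2.resize(read_camera(n)[r[1]:r[3],r[0]:r[2],::-1],(400,400),interpolation=cv2.INTER_CUBIC) for n,r in(('top',(85,135,215,265)),('scene',(355,210,495,350)))]
cv2.imwrite('pics/f.png',np.hstack(a))
print(plan(.494,.296,.022,88.6))"
```

```text
(6.7, array([0.4948, 0.2944, 0.1004]), 'line', np.float64(-91.2), 'shift', array([-0.0008, -0.0016,  0.0784]), 'turn', np.float64(0.004), 'alt', np.float64(-3.138))
```

View pics/f.png

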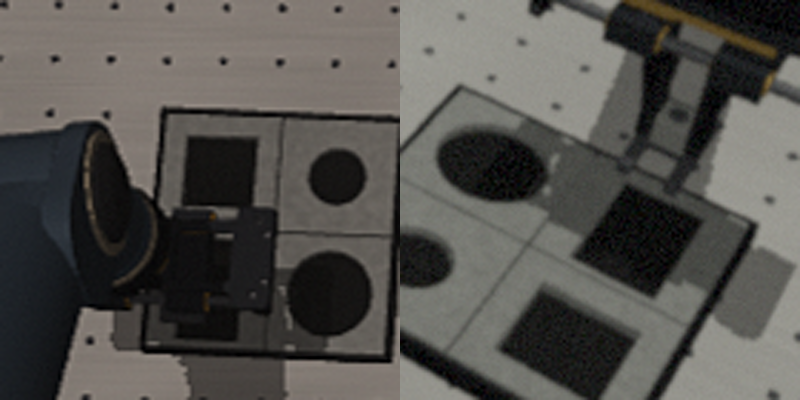

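{"name": "apply_moves", "arguments": {"rows": [[[0,0,0.015,0],[0,0,0.032,0],[0,0,0.048,0],[0,0,0.06,0],[0,0,0.068,0],[0,0,0.073,0],[0,0,0.076,0],[0,0,0.0775,0]]]}}

```text
t: 7.5
eef_pos: [0.4951, 0.295, 0.023]
tool_rot: [-3.141, 0.033, -0.001]
wrist_force: [0.7, 0.2, -2.4]
gripper_width: 0.229
finger_force: 25.0
```

{"name": "apply_moves", "arguments": {"rows": [[[0,0,0,0],[0,0,0,0],[0,0,0,0]]]}}

```text
t: 7.8
eef_pos: [0.4951, 0.2951, 0.0234]
tool_rot: [-3.141, 0.033, -0.001]
wrist_force: [-0.1, 0.1, -2.0]
gripper_width: 0.226
finger_force: 25.0
```

Still just hanging (force −2 N); lower 1 mm steps, then release.

{"name": "apply_moves", "arguments": {"rows": [[[0,0,0.0005,0],[0,0,0.001,0],[0,0,0.001,0]]]}}

```text
t: 8.1
eef_pos: [0.495, 0.2951, 0.0226]
tool_rot: [-3.141, 0.033, -0.0]
wrist_force: [-1.9, 0.0, 3.3]
gripper_width: 0.227
finger_force: 25.0
```

{"name": "apply_moves", "arguments": {"rows": [[[0,0,0,0],[0,0,0,0],[0,0,0,0],[0,0,0,0],[0,0,0,0],[0,0,-0.02,0],[0,0,-0.05,0],[0,0,-0.08,0]]], "fingers": 0.6}}

```text
t: 8.9
eef_pos: [0.4946, 0.2946, 0.1026]
tool_rot: [3.14, -0.034, -0.001]
wrist_force: [0.7, -0.1, 0.3]
gripper_width: 0.597
finger_force: 0.0
```

```bash
python3 -c "
from h import *
print(plan(.466,-.1765,.1,-18))"
```

```text
(8.9, array([0.4946, 0.2946, 0.1026]), 'line', np.float64(-91.2), 'shift', array([-0.0185,  0.4716,  0.003 ]), 'turn', np.float64(-1.278), 'alt', np.float64(1.863))
```

{"name": "apply_moves", "arguments": {"rows": [[[-0.001,0.025,-0.005,-0.1],[-0.002,0.06,-0.01,-0.2],[-0.004,0.1,-0.01,-0.32],[-0.006,0.14,-0.01,-0.45],[-0.008,0.18,-0.01,-0.58],[-0.009,0.22,-0.01,-0.7],[-0.01,0.26,-0.01,-0.82],[-0.012,0.3,-0.01,-0.94]]], "fingers": 0.8}}

```text
t: 9.7
eef_pos: [0.4764, -0.0064, 0.1122]
tool_rot: [2.812, 1.4, 0.001]
wrist_force: [0.1, -0.2, -0.4]
gripper_width: 0.797
finger_force: 0.0
```

```bash
python3 -c "
from h import *
print(plan(.466,-.1765,.1,-18))"
```

```text
(9.7, array([ 0.4764, -0.0064,  0.1122]), 'line', np.float64(-37.1), 'shift', array([-0.142 ,  0.0942,  0.0122]), 'turn', np.float64(-0.333), 'alt', np.float64(2.809))
```

{"name": "apply_moves", "arguments": {"rows": [[[-0.03,0.02,0,-0.07],[-0.06,0.04,0,-0.14],[-0.09,0.06,0,-0.21],[-0.115,0.076,0,-0.28],[-0.132,0.088,0.01,-0.333],[-0.142,0.094,0.012,-0.333],[-0.142,0.094,0.012,-0.333]]]}}

```text
t: 10.4
eef_pos: [0.4644, -0.1761, 0.0998]
tool_rot: [-2.55, -1.835, 0.001]
wrist_force: [0.0, -0.2, 0.0]
gripper_width: 0.797
finger_force: 0.0
```

```bash
python3 -c "
from h import *
print(plan(.466,-.1765,.012,-18))"
```

```text
(10.4, array([ 0.4644, -0.1761,  0.0998]), 'line', np.float64(-18.5), 'shift', array([0.0002, 0.0017, 0.0878]), 'turn', np.float64(-0.009), 'alt', np.float64(3.132))
```

{"name": "apply_moves", "arguments": {"rows": [[[0,0.001,0.02,0],[0,0.001,0.04,0],[0,0.001,0.058,0],[0,0.001,0.072,0],[0,0.001,0.081,0],[0,0.001,0.086,0],[0,0.001,0.088,0],[0,0.001,0.088,0]]]}}

```text
t: 11.2
eef_pos: [0.4663, -0.175, 0.0122]
tool_rot: [2.546, 1.84, 0.001]
wrist_force: [0.2, -0.1, 0.9]
gripper_width: 0.798
finger_force: 0.0
```

{"name": "apply_moves", "arguments": {"rows": [[[0,0,0,0],[0,0,0,0],[0,0,0,0],[0,0,0,0],[0,0,0,0],[0,0,0,0],[0,0,0,0]]], "fingers": 0}}

```text
t: 11.9
eef_pos: [0.4663, -0.175, 0.0122]
tool_rot: [2.546, 1.84, 0.001]
wrist_force: [0.9, -0.3, 3.1]
gripper_width: 0.506
finger_force: 25.0
```

{"name": "apply_moves", "arguments": {"rows": [[[0,0,-0.01,0],[0,0,-0.025,0],[0,0,-0.045,0],[0,0,-0.065,0],[0,0,-0.085,0],[0,0,-0.1,0],[0,0,-0.1,0]]]}}

```text
t: 12.6
eef_pos: [0.4671, -0.1754, 0.1139]
tool_rot: [2.544, 1.839, 0.005]
wrist_force: [-0.1, -0.9, -0.9]
gripper_width: 0.505
finger_force: 25.0
```

```bash
python3 -c "
from h import *
print(plan(.596,.2935,.1,-1.4))"
```

```text
(12.6, array([ 0.4671, -0.1754,  0.1139]), 'line', np.float64(-18.3), 'shift', array([ 0.4857, -0.0248,  0.0143]), 'turn', np.float64(-0.295), 'alt', np.float64(2.847))
```

{"name": "apply_moves", "arguments": {"rows": [[[0.02,-0.001,0,-0.01],[0.05,-0.003,0,-0.03],[0.09,-0.005,0,-0.06],[0.13,-0.007,0,-0.09],[0.17,-0.009,0,-0.12],[0.21,-0.011,0,-0.15],[0.25,-0.013,0,-0.18],[0.29,-0.015,0,-0.2]]]}}

```text
t: 13.4
eef_pos: [0.5421, 0.1065, 0.1111]
tool_rot: [-2.348, -2.086, 0.003]
wrist_force: [0.7, 0.6, -0.7]
gripper_width: 0.505
finger_force: 25.0
```

```bash
python3 -c "
from h import *
print(plan(.596,.2935,.1,-1.4))"
```

```text
(13.4, array([0.5421, 0.1065, 0.1111]), 'line', np.float64(-6.8), 'shift', array([0.192 , 0.0316, 0.0109]), 'turn', np.float64(-0.094), 'alt', np.float64(3.048))
```

{"name": "apply_moves", "arguments": {"rows": [[[0.035,0.006,0.002,-0.02],[0.07,0.012,0.004,-0.04],[0.105,0.018,0.006,-0.06],[0.14,0.023,0.008,-0.08],[0.165,0.028,0.01,-0.094],[0.183,0.031,0.011,-0.094],[0.192,0.0316,0.011,-0.094],[0.192,0.0316,0.011,-0.094]]]}}

```text
t: 14.2
eef_pos: [0.5964, 0.2926, 0.1004]
tool_rot: [-2.248, -2.194, 0.002]
wrist_force: [-0.4, -0.2, -1.3]
gripper_width: 0.502
finger_force: 25.0
```

```bash
python3 -c "
from h import *
print(plan(.596,.2935,.0215,-1.4))"
```

```text
(14.2, array([0.5964, 0.2926, 0.1004]), 'line', np.float64(-1.4), 'shift', array([ 0.001 , -0.0004,  0.0789]), 'turn', np.float64(0.0), 'alt', np.float64(-3.141))
```

{"name": "apply_moves", "arguments": {"rows": [[[0,0,0.015,0],[0,0,0.032,0],[0,0,0.048,0],[0,0,0.06,0],[0,0,0.068,0],[0,0,0.074,0],[0,0,0.077,0],[0,0,0.078,0]]]}}

```text
t: 15.0
eef_pos: [0.5971, 0.292, 0.023]
tool_rot: [2.249, 2.193, 0.0]
wrist_force: [-0.3, 0.4, -0.8]
gripper_width: 0.502
finger_force: 25.0
```

{"name": "apply_moves", "arguments": {"rows": [[[0,0,0.0005,0],[0,0,0.001,0],[0,0,0.001,0],[0,0,0.001,0]]]}}

```text
t: 15.4
eef_pos: [0.5971, 0.2921, 0.0223]
tool_rot: [2.249, 2.194, 0.001]
wrist_force: [0.7, 0.6, -2.3]
gripper_width: 0.501
finger_force: 25.0
```

{"name": "apply_moves", "arguments": {"rows": [[[0,0,0.0005,0],[0,0,0.001,0],[0,0,0.001,0],[0,0,0.001,0]]]}}

```text
t: 15.8
eef_pos: [0.5969, 0.292, 0.0213]
tool_rot: [-2.249, -2.193, -0.0]
wrist_force: [-0.1, 0.1, 1.4]
gripper_width: 0.503
finger_force: 25.0
```

{"name": "apply_moves", "arguments": {"rows": [[[0,0,0,0],[0,0,0,0],[0,0,0,0],[0,0,0,0],[0,0,0,0],[0,0,-0.02,0],[0,0,-0.05,0],[0,0,-0.08,0]]], "fingers": 0.65}}

```text
t: 16.6
eef_pos: [0.5965, 0.2917, 0.1014]
tool_rot: [-2.249, -2.193, 0.002]
wrist_force: [0.3, -0.1, 0.9]
gripper_width: 0.649
finger_force: 0.0
```

```bash
python3 -c "
from h import *
print(plan(.4335,-.322,.1,-35))"
```

```text
(16.6, array([0.5965, 0.2917, 0.1014]), 'line', np.float64(-1.4), 'shift', array([-0.6176, -0.1476,  0.002 ]), 'turn', np.float64(0.586), 'alt', np.float64(-2.556))
```

{"name": "apply_moves", "arguments": {"rows": [[[-0.025,-0.006,0,0.03],[-0.06,-0.014,0,0.08],[-0.1,-0.024,0,0.13],[-0.14,-0.033,0,0.18],[-0.18,-0.043,0,0.23],[-0.22,-0.053,0,0.28],[-0.26,-0.062,0,0.33],[-0.3,-0.072,0,0.38]]], "fingers": 0.9}}

```text
t: 17.4
eef_pos: [0.517, -0.0076, 0.1013]
tool_rot: [2.624, 1.727, 0.001]
wrist_force: [0.5, -0.1, 0.4]
gripper_width: 0.899
finger_force: 0.0
```

```bash
python3 -c "
from h import *
print(plan(.4335,-.322,.1,-35))"
```

```text
(17.4, array([ 0.517 , -0.0076,  0.1013]), 'line', np.float64(-23.3), 'shift', array([-0.3218,  0.0477,  0.0011]), 'turn', np.float64(0.204), 'alt', np.float64(-2.938))
```

{"name": "apply_moves", "arguments": {"rows": [[[-0.04,0.006,0,0.03],[-0.08,0.012,0,0.06],[-0.12,0.018,0,0.09],[-0.16,0.024,0,0.12],[-0.2,0.03,0,0.15],[-0.24,0.036,0,0.18],[-0.27,0.041,0,0.2],[-0.295,0.044,0,0.2]]]}}

```text
t: 18.2
eef_pos: [0.4409, -0.2968, 0.1013]
tool_rot: [2.783, 1.455, 0.0]
wrist_force: [0.4, 0.1, 0.7]
gripper_width: 0.897
finger_force: 0.0
```

```bash
python3 -c "
from h import *
print(plan(.4335,-.322,.012,-35))"
```

```text
(18.2, array([ 0.4409, -0.2968,  0.1013]), 'line', np.float64(-34.8), 'shift', array([-0.0249,  0.0082,  0.0893]), 'turn', np.float64(0.004), 'alt', np.float64(-3.138))
```

{"name": "apply_moves", "arguments": {"rows": [[[-0.015,0.005,0,0],[-0.025,0.008,0.01,0],[-0.025,0.008,0.035,0],[-0.025,0.008,0.06,0],[-0.025,0.008,0.076,0],[-0.025,0.008,0.085,0],[-0.025,0.008,0.089,0],[-0.025,0.008,0.089,0]]]}}

```text
t: 19.0
eef_pos: [0.4341, -0.3198, 0.012]
tool_rot: [-2.782, -1.459, -0.0]
wrist_force: [-0.2, -0.2, 0.5]
gripper_width: 0.902
finger_force: 0.0
```

{"name": "apply_moves", "arguments": {"rows": [[[0,0,0,0],[0,0,0,0],[0,0,0,0],[0,0,0,0],[0,0,0,0],[0,0,0,0],[0,0,0,0]]], "fingers": 0}}

```text
t: 19.7
eef_pos: [0.4344, -0.3199, 0.0124]
tool_rot: [2.782, 1.459, 0.001]
wrist_force: [-0.1, 0.7, 4.5]
gripper_width: 0.628
finger_force: 25.0
```

{"name": "apply_moves", "arguments": {"rows": [[[0,0,-0.01,0],[0,0,-0.025,0],[0,0,-0.045,0],[0,0,-0.065,0],[0,0,-0.085,0],[0,0,-0.1,0],[0,0,-0.1,0]]]}}

```text
t: 20.4
eef_pos: [0.4352, -0.3207, 0.1144]
tool_rot: [2.779, 1.457, 0.004]
wrist_force: [-0.0, 0.8, -0.3]
gripper_width: 0.63
finger_force: 25.0
```

```bash
python3 -c "
from h import *
print(plan(.492,.194,.1,-1.4))"
```

```text
(20.4, array([ 0.4352, -0.3207,  0.1144]), 'line', np.float64(-34.7), 'shift', array([ 0.4556, -0.246 ,  0.0136]), 'turn', np.float64(-0.581), 'alt', np.float64(2.561))
```

{"name": "apply_moves", "arguments": {"rows": [[[0.018,-0.01,0,-0.03],[0.045,-0.024,0,-0.07],[0.08,-0.043,0,-0.11],[0.115,-0.062,0,-0.16],[0.15,-0.081,0,-0.21],[0.185,-0.1,0,-0.26],[0.22,-0.119,0,-0.31],[0.255,-0.138,0,-0.36]]]}}

```text
t: 21.2
eef_pos: [0.4648, -0.0298, 0.1115]
tool_rot: [-2.474, -1.936, 0.001]
wrist_force: [0.2, -0.3, -0.8]
gripper_width: 0.629
finger_force: 25.0
```

```bash
python3 -c "
from h import *
print(plan(.492,.194,.1,-1.4))"
```

```text
(21.2, array([ 0.4648, -0.0298,  0.1115]), 'line', np.float64(-13.9), 'shift', array([ 0.2238, -0.0275,  0.0115]), 'turn', np.float64(-0.218), 'alt', np.float64(2.923))
```

{"name": "apply_moves", "arguments": {"rows": [[[0.035,-0.004,0.002,-0.03],[0.072,-0.009,0.004,-0.07],[0.11,-0.013,0.006,-0.11],[0.15,-0.018,0.008,-0.15],[0.185,-0.023,0.01,-0.19],[0.21,-0.026,0.011,-0.218],[0.223,-0.0275,0.0115,-0.218],[0.223,-0.0275,0.0115,-0.218]]]}}

```text
t: 22.0
eef_pos: [0.4929, 0.1926, 0.1001]
tool_rot: [-2.249, -2.193, 0.001]
wrist_force: [0.2, -0.4, -0.0]
gripper_width: 0.63
finger_force: 25.0
```

```bash
python3 -c "
from h import *
from bench import read_camera
a=[cv2.resize(read_camera(n)[r[1]:r[3],r[0]:r[2],::-1],(400,400),interpolation=cv2.INTER_CUBIC) for n,r in(('top',(105,145,225,265)),('scene',(305,200,495,390)))]
cv2.imwrite('pics/g.png',np.hstack(a))
print(plan(.492,.194,.0215,-1.4))"
```

```text
(22.1, array([0.4929, 0.1896, 0.1004]), 'line', np.float64(-1.7), 'shift', array([ 0.0045, -0.0009,  0.0788]), 'turn', np.float64(-0.005), 'alt', np.float64(3.137))
```

View pics/g.png

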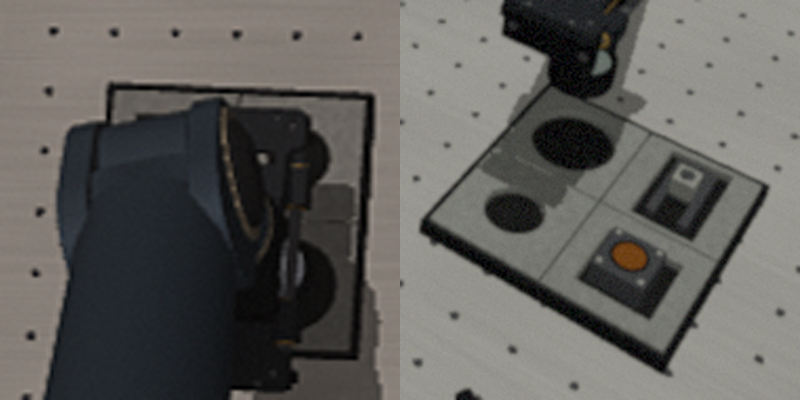

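Clamp and block sit in their pockets (scene crop (685,195) and (630,255)); the lens hangs level above the large round pocket.

{"name": "apply_moves", "arguments": {"rows": [[[0.001,0,0.015,0],[0.002,0,0.032,0],[0.002,0,0.048,0],[0.002,0,0.06,0],[0.002,0,0.068,0],[0.002,0,0.074,0],[0.002,0,0.077,0],[0.002,0,0.078,0]]]}}

```text
t: 22.9
eef_pos: [0.4931, 0.1934, 0.0225]
tool_rot: [2.251, 2.191, 0.0]
wrist_force: [-0.5, -0.0, -0.9]
gripper_width: 0.627
finger_force: 25.0
```

{"name": "apply_moves", "arguments": {"rows": [[[0,0,0.0005,0],[0,0,0.001,0],[0,0,0.0015,0],[0,0,0.0015,0]]]}}

```text
t: 23.3
eef_pos: [0.4932, 0.1937, 0.0214]
tool_rot: [-2.251, -2.191, -0.001]
wrist_force: [-0.3, 0.5, 2.7]
gripper_width: 0.631
finger_force: 25.0
```

Touching. Release.

{"name": "apply_moves", "arguments": {"rows": [[[0,0,0,0],[0,0,0,0],[0,0,0,0],[0,0,0,0],[0,0,0,0],[0,0,-0.02,0],[0,0,-0.05,0],[0,0,-0.08,0]]], "fingers": 0.8}}

```text
t: 24.1
eef_pos: [0.4926, 0.1932, 0.1015]
tool_rot: [-2.251, -2.191, 0.002]
wrist_force: [1.1, 0.7, -0.3]
gripper_width: 0.799
finger_force: 0.0
```

```bash
python3 -c "
from h import *
print(plan(.4775,-.048,.14,-10))"
```

```text
(24.1, array([0.4926, 0.1932, 0.1015]), 'line', np.float64(-1.6), 'shift', array([-0.2416, -0.0086, -0.0382]), 'turn', np.float64(0.147), 'alt', np.float64(-2.994))
```

{"name": "apply_moves", "arguments": {"rows": [[[-0.02,-0.001,-0.02,0],[-0.055,-0.002,-0.035,0],[-0.095,-0.003,-0.038,0],[-0.135,-0.005,-0.038,0],[-0.175,-0.006,-0.038,0],[-0.21,-0.0075,-0.038,0],[-0.235,-0.0086,-0.038,0],[-0.2415,-0.0086,-0.038,0]]]}}

```text
t: 24.9
eef_pos: [0.4773, -0.0508, 0.1392]
tool_rot: [2.257, 2.185, -0.0]
wrist_force: [-0.2, 0.1, 0.2]
gripper_width: 0.8
finger_force: 0.0
```

{"name": "apply_moves", "arguments": {"rows": [[[0,0,0,0],[0,0,0.01,0],[0,0,0.02,0]]]}}

```text
t: 25.2
eef_pos: [0.4781, -0.0458, 0.1182]
tool_rot: [-2.248, -2.194, -0.001]
wrist_force: [-0.6, -0.2, -0.1]
gripper_width: 0.798
finger_force: 0.0
```

```bash
python3 -c "
from h import *
from bench import read_camera
r=(225,145,345,265)
a=[cv2.resize(read_camera(n)[r[1]:r[3],r[0]:r[2],::-1],(400,400),interpolation=cv2.INTER_CUBIC) for n,r in(('top',(85,145,285,345)),('scene',r))]
cv2.imwrite('pics/i.png',np.hstack(a))
print(plan(.4775,-.048,.03,-2))"
```

```text
(25.3, array([ 0.4766, -0.0462,  0.1171]), 'line', np.float64(-1.4), 'shift', array([-0.0017,  0.0013,  0.0871]), 'turn', np.float64(0.01), 'alt', np.float64(-3.131))
```

View pics/i.png

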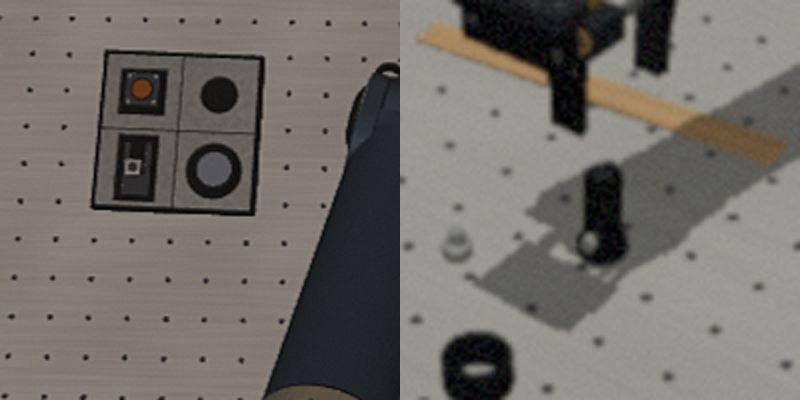

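Lens, block and clamp lie centred in their pockets; the post holder stands upright at scene crop (604,210) between the finger tips' line.

{"name": "apply_moves", "arguments": {"rows": [[[-0.001,0.001,0.02,0],[-0.002,0.001,0.04,0],[-0.002,0.001,0.058,0],[-0.002,0.001,0.072,0],[-0.002,0.001,0.082,0],[-0.002,0.001,0.086,0],[-0.002,0.001,0.088,0],[-0.002,0.001,0.088,0]]]}}

```text
t: 26.1
eef_pos: [0.4791, -0.0496, 0.0312]
tool_rot: [2.251, 2.191, 0.001]
wrist_force: [0.1, -0.7, 0.3]
gripper_width: 0.798
finger_force: 0.0
```

{"name": "apply_moves", "arguments": {"rows": [[[0,0,0,0],[0,0,0,0],[0,0,0,0],[0,0,0,0],[0,0,0,0],[0,0,0,0],[0,0,0,0],[0,0,0,0]]], "fingers": 0, "squeeze": 20}}

```text
t: 26.9
eef_pos: [0.4788, -0.0497, 0.031]
tool_rot: [-2.251, -2.191, 0.0]
wrist_force: [-0.5, 1.1, -0.2]
gripper_width: 0.279
finger_force: 20.0
```

{"name": "apply_moves", "arguments": {"rows": [[[0,0,-0.01,0],[0,0,-0.025,0],[0,0,-0.045,0],[0,0,-0.06,0],[0,0,-0.07,0],[0,0,-0.07,0]]]}}

```text
t: 27.5
eef_pos: [0.4797, -0.0497, 0.1024]
tool_rot: [2.25, 2.19, 0.004]
wrist_force: [0.4, -0.9, -2.1]
gripper_width: 0.28
finger_force: 20.0
```

```bash
python3 -c "
from h import *
from bench import read_camera
r=(225,125,345,245)
a=[cv2.resize(read_camera(n)[r[1]:r[3],r[0]:r[2],::-1],(400,400),interpolation=cv2.INTER_CUBIC) for n,r in(('scene',r),)]
cv2.imwrite('pics/j.png',np.hstack(a))
print(plan(.5935,.192,.1,-1.4))"
```

```text
(27.55, array([ 0.4791, -0.0495,  0.1015]), 'line', np.float64(-1.5), 'shift', array([0.2445, 0.1079, 0.0018]), 'turn', np.float64(-0.002), 'alt', np.float64(3.139))
```

View pics/j.png

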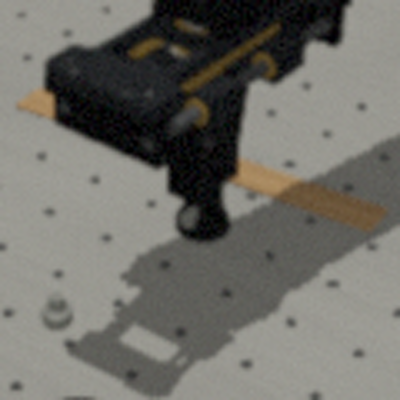

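{"name": "apply_moves", "arguments": {"rows": [[[0.015,0.007,0,0],[0.045,0.02,0,0],[0.085,0.038,0,0],[0.125,0.055,0,0],[0.165,0.073,0,0],[0.2,0.088,0,0],[0.228,0.101,0,0],[0.24,0.106,0,0]]]}}

```text
t: 28.35
eef_pos: [0.5913, 0.1929, 0.0994]
tool_rot: [-2.244, -2.197, 0.0]
wrist_force: [-0.3, -0.2, -1.9]
gripper_width: 0.278
finger_force: 20.0
```

{"name": "apply_moves", "arguments": {"rows": [[[0.0045,0.002,0,0],[0.0045,0.002,0,0],[0.0045,0.002,0,0]]]}}

```text
t: 28.65
eef_pos: [0.5928, 0.1897, 0.1008]
tool_rot: [2.254, 2.188, -0.002]
wrist_force: [-0.1, 0.6, -1.2]
gripper_width: 0.28
finger_force: 20.0
```

```bash
python3 -c "
from h import *
from bench import read_camera
r=(290,205,410,325)
im=read_camera('scene')[:,:,::-1]; cv2.imwrite('pics/s.png',im)
cv2.imwrite('pics/k.png',cv2.resize(im[r[1]:r[3],r[0]:r[2]],(480,480),interpolation=cv2.INTER_CUBIC))
p=plan(.5935,.192,.04,-1.4);print(p)
e=p[1]; b=e[2]-.031
print('foot bottom expected px', ((proj('scene',[e[0],e[1],b])-[290,205])*4).round(), 'top edge foot',((proj('scene',[e[0],e[1],b+.008])-[290,205])*4).round(),'pocket rim',((proj('scene',[.593,.192,.017])-[290,205])*4).round())
"
```

```text
(28.7, array([0.5929, 0.1897, 0.101 ]), 'line', np.float64(-1.7), 'shift', array([0.0024, 0.0006, 0.061 ]), 'turn', np.float64(-0.005), 'alt', np.float64(3.136))
foot bottom expected px [292. 286.] top edge foot [294. 273.] pocket rim [282. 374.]
```

View pics/k.png

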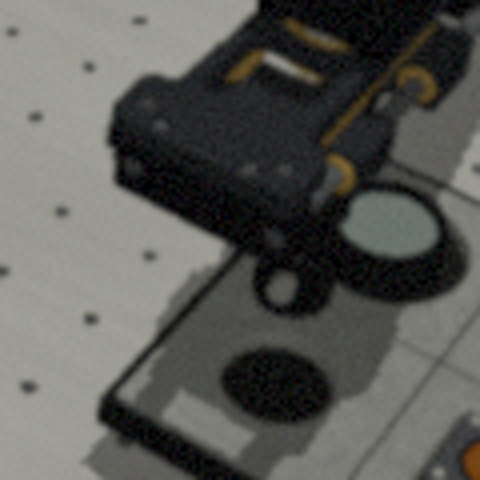

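Foot at (295,290) is above and in line with the pocket at (276,384), as expected from projection.

{"name": "apply_moves", "arguments": {"rows": [[[0.001,0.001,0.01,0],[0.0025,0.0015,0.024,0],[0.0025,0.0015,0.037,0],[0.0025,0.0015,0.047,0],[0.0025,0.0015,0.053,0],[0.0025,0.0015,0.057,0],[0.0025,0.0015,0.059,0],[0.0025,0.0015,0.06,0]]]}}

```text
t: 29.5
eef_pos: [0.5952, 0.1943, 0.0411]
tool_rot: [2.251, 2.191, 0.001]
wrist_force: [0.6, -0.8, -1.3]
gripper_width: 0.278
finger_force: 20.0
```

{"name": "apply_moves", "arguments": {"rows": [[[0,0,0.0005,0],[0,0,0.001,0],[0,0,0.001,0],[0,0,0.001,0]]]}}

```text
t: 29.9
eef_pos: [0.595, 0.1944, 0.0402]
tool_rot: [2.251, 2.191, 0.001]
wrist_force: [-0.6, 0.4, -1.4]
gripper_width: 0.279
finger_force: 20.0
```

{"name": "apply_moves", "arguments": {"rows": [[[0,0,0.0005,0],[0,0,0.001,0],[0,0,0.001,0],[0,0,0.001,0]]]}}

```text
t: 30.3
eef_pos: [0.5951, 0.1944, 0.0401]
tool_rot: [-2.251, -2.191, -0.001]
wrist_force: [-2.1, 0.0, 5.3]
gripper_width: 0.282
finger_force: 20.0
```

Seated. Open modestly and retreat upward.

{"name": "apply_moves", "arguments": {"rows": [[[0,0,0,0],[0,0,0,0],[0,0,0,0],[0,0,0,0],[0,0,-0.015,0],[0,0,-0.04,0],[0,0,-0.08,0],[0,0,-0.12,0]]], "fingers": 0.6}}

```text
t: 31.1
eef_pos: [0.5948, 0.194, 0.1609]
tool_rot: [2.251, 2.191, -0.001]
wrist_force: [0.7, 0.2, 0.5]
gripper_width: 0.6
finger_force: 0.0
```

{"name": "apply_moves", "arguments": {"rows": [[[-0.02,0,-0.02,0],[-0.05,0,-0.03,0],[-0.09,0,-0.03,0],[-0.13,0,-0.03,0],[-0.17,0,-0.03,0],[-0.2,0,-0.03,0],[-0.21,0,-0.03,0],[-0.21,0,-0.03,0]]]}}

```text
t: 31.9
eef_pos: [0.5894, -0.0172, 0.1899]
tool_rot: [2.254, 2.187, 0.001]
wrist_force: [0.7, -0.8, 0.7]
gripper_width: 0.602
finger_force: 0.0
```

```bash
python3 -c "
from h import *
from bench import read_camera
im=read_camera('scene')[:,:,::-1]; tp=read_camera('top')[:,:,::-1]
cv2.imwrite('pics/l.png',np.hstack([cv2.resize(im[200:380,300:480],(400,400),interpolation=cv2.INTER_CUBIC),cv2.resize(tp[135:295,85:245],(400,400),interpolation=cv2.INTER_CUBIC)]))
"
```

```text
(no output)
```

View pics/l.png

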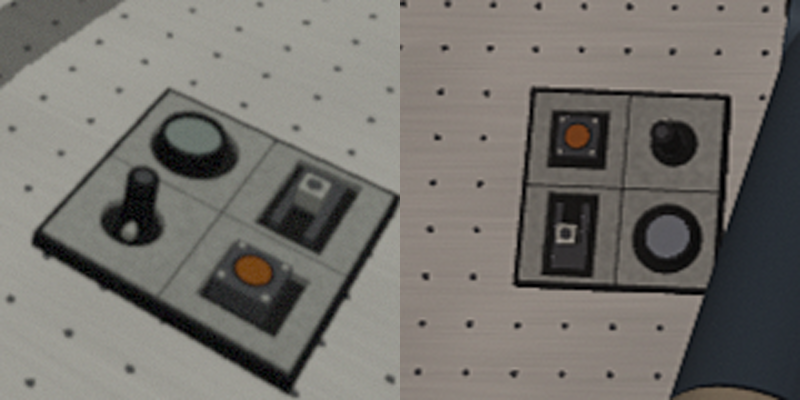

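Scene and top views show all four parts seated; the post top is at top-crop (662,128) vs pocket centre (674,142), so I check that lean is just perspective.

```bash
python3 -c "
from h import *
f=lambda X:((proj('top',X)-[85,135])*2.5+[400,0]).round(1)
print(f([.593,.192,.017]),f([.593,.192,.069]),f([.603,.192,.069]))
print(ray('top',85+262*.4,135+128*.4,.069))
g=lambda X:((proj('scene',X)-[300,200])*400/180).round(1)
print(g([.593,.192,.069]),g([.593,.192,.017]))
"
```

```text
[672.8 143.1] [664.4 132.5] [664.9 123. ]
[0.59770119 0.19468061]
[142.5 172.6] [134.6 219.1]
```

```bash
python3 -c "
from bench import arm
print(arm.job_done())"
```

```text
the job is handed in; nothing more can be done
None
```

I put all four parts into their matching pockets and left both look-alikes untouched. I handed the job in at about 32 s of the 120 s allowed. The last pictures show every part seated, with the post holder about 5 mm off centre (limit 11 mm). The hand-in did not report a verdict.

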